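Open the bench gas valve with the square key

ROBOT

A 6-joint arm with a two-finger parallel gripper is mounted at the origin on the work surface. World frame = base frame: x ahead of the robot, y to its left, z up, the work surface at z = 0. Lengths are in m, angles in rad, forces in N, time in s.
With the tool pointing down it reaches from about 0.275 to 0.725 m from the base axis. Payload 15.9 kg.
Tool frame: the origin (TCP) lies midway between the tips of the shut fingers; the grasp point (between the pads) lies 19 mm behind it; z points along the fingers, y is the line along which they close (so a half turn about z gives the same grasp; the last joint's range is limited). The gripper opens to 85 mm and grips with 20 to 120 N. Pads are 22 mm wide; open, the fingers measure 114 mm over their backs; the gripper's body (76 mm by 85 mm) begins 54 mm behind the grasp point. The pads swing forward as they close: fully open they stand 13 mm farther back than shut.
Start: joints at [1.162, 0.213, -0.034, 1.323, 0, 1.571], TCP at [0.199, 0.459, 0.231] pointing down, gripper open.
Joint ranges: [-2.98, 2.98], [-0.74, 1.72], [-1.14, 1.35], [-2.1, 2.04], [-1.57, 1.44], [-3.14, 3.14]. Speed limits (rad/s): [1.89, 1.89, 2.39, 2.57, 3.14, 3.14].

INTERFACE

Orientations are given as a unit quaternion [w, x, y, z].
In Python, from station import bot, grab_frame, calibration gives the robot as it stands.
- The arm moves only by the shell command python3 -m jog 'ROWS' [FORCE]. ROWS is JSON, a list of rows, each a list of 7 numbers: the shift along the tool's x, y, z in mm, then the turn, a rotation vector about the tool's x, y, z in rad, then the opening, from 0 (shut) to 1 (fully open). A call has 1 to 8 rows; each row shifts and turns the commanded pose from where the row before left it, along the tool's axes as they then stand; what a row does not reach is not made up. A row lasts 1/8 s, in which the tool goes at most 62.5 mm and 10.7 degrees, less where a joint would pass 70% of its speed; a pose out of reach is approached as far as the arm can. A call with a gripper value outside its range is refused whole. The fingers move at their own pace and stop on an object; FORCE is the grip in N (left out, the last holds). Time passes only in rows, so rows that do not move let the fingers close. It gives the time, the measured TCP pose, the force, the opening and the grip force at its end, in the units of the state.
- bot.sense(): the state, without advancing time (a new reading comes with each control period).
- grab_frame(name): name is "scene" or "top"; returns (picture, depth): 480x640x3 uint8, red, green, blue; 480x640 float32, m along the optical axis (not along the pixel's ray), 0 where there is no reading.
- calibration(name): a dict with "intrinsics" (3x3 intrinsics, pixels), "dist" ([k1, k2, p1, p2, k3] as OpenCV has them; the pictures are not rectified), "origin" and "rotation" of the camera in the world. Camera axes: x right, y down, z forward; pixel columns grow to the right and rows downward; lengths in m; the calibration is good to about 2 mm. A picture is of the moment at which its call begins. calibration takes no time and is no camera call.
- bot.finish_job(): hands the job in; it is judged then, once.
The state is a dict: "t": time; "qpos": joint angles; "joint_vel": joint speeds; "joint_torque": joint torques, N m; "eef_pos": TCP position; "tcp_rot": TCP orientation; "force": force on the tool from outside, world axes, zero at the start; "wrist_torque": the same for the moment, N m; "gripper_width": finger opening in m; "finger_force": force on a finger pad.
Only numpy, scipy, OpenCV 4.12 (cv2) and the standard library are available. Lean on these libraries where they do the work, as an engineer would, in place of code of your own. Each camera call takes 0.05 s, during which the arm holds its last target. There are 200 camera calls.

TASK

Open the gas supply to the bench: slide the yellow guard on the grey valve box fully aside, push the orange-handled square key fully home in the brass socket underneath, and turn it counter-clockwise (seen from above) until it stops, with the red pointer at the green mark. Leave the key standing in the socket and the guard open, let go, and leave the other things on the bench where they are.

Things in the scene. Friction and masses are not known exactly. Their poses are not given: they have to be found in the camera images.
- valvebox: Grey metal box, fixed, top panel 80 mm above the bench. Origin on the bench right under the socket's axis; the box reaches from -65 to +65 mm in x and -60 to +160 mm in y. A round recess 72 mm wide in the panel over the origin holds the brass spindle, hidden by the guard at first. Flat marks beside the recess: red at -y (closed), green at +x (open).
- guard_tab (a point): Centre of the black upright tab on the yellow sliding guard, 106 mm above the bench: 50 mm in x, 14 mm thick in y, from 86 to 126 mm high. It stands mid-way on the guard plate (90 mm in x, 80 mm in y, 5 mm thick, just above the panel). Axes parallel to the valve box's.
- guard (a joint): How far the guard has slid along the valve box's +y, in m: 0 covers the socket, 0.08 is the end stop, fully open, socket clear. Starts at 0 to 0.012; about 2 N of friction; stays where it is left.
- socket (a point): Centre of the mouth of the square socket in the brass spindle, 68 mm above the bench (12 mm below the panel). The socket is 20 mm square, sides along this point's x and y, 34 mm deep, in a brass block 44 mm square. The point turns with the spindle; z is up. A red pointer sticks out of the block at the point's -y side.
- spindle (a joint): Angle of the spindle in rad, growing counter-clockwise seen from above: 0 closed (pointer at the box's -y), 1.571 at the end stop, open (pointer at the box's +x). Starts partly open at 0.3 to 0.65. Friction about 0.1 N m; stays where it is left.
- key_handle (a point): Centre of the orange crossbar of the loose T-shaped key, the place to grip: 100 mm long along the point's x, 16 mm thick in y, 18 mm high. The key is 118 mm high, 0.15 to 0.31 kg, stands upright (z up). Below the bar: a round steel shank 16 mm wide, then a collar 34 mm wide, its underside 79 mm below this point. With the key fully home in the socket this point is 147 mm above the bench.
- key_seat (a point): Centre of the underside of the key's collar, 79 mm below key_handle, same axes. Below it is the steel foot, 18 mm square, sides along x and y, 30 mm long, tapering to 13 mm over its last 4 mm. Fully home, the collar lies on the brass block and this point is at the socket point. In the socket the key has about 0.12 rad of turning play before the spindle follows.
- stand: Blue key stand, fixed to the bench, 90 mm square, 40 mm high; origin at the centre of its underside. At the start the key stands upright in its square pocket (21 mm wide, 34 mm deep), the collar lying on the stand's top, the crossbar along the stand's x.
- reagent: Amber bottle with a blue cap, 72 mm wide, 150 mm high, loose; origin at the centre of its underside. To be left alone.
- vialbox: Pink box of white vials, 130 mm square, 54 mm high, loose; origin at the centre of its underside. To be left alone.
- tiprack: Blue pipette tip rack, 120 mm by 85 mm, 67 mm high, loose; origin at the centre of its underside. To be left alone.

How it is judged:
By the outcome, as a careful person would: the job done as asked, in the order asked, and still so for the second after the job is handed in, with the robot touching nothing.
It also fails if it takes over 58 s, if anything falls off the work surface, if the arm or the gripper's body presses on something with over 40 N, if the wrist force passes 120 N, or if a joint passes its speed limit or range.

## Working session

There is one attempt and no reset: what is moved stays moved. The work goes in short steps, Python scripts to look and compute and a shell command to move; the robot and the scene stay as the last step left them, time stands still between calls to the robot, and variables do not carry over. Pictures are saved under pics/ and viewed, at most 10 in all, crops included, and the job is handed in when it is done.

```bash
mkdir -p pics; ls; cat > h.py <<'E'
import numpy as np, cv2
from station import bot, grab_frame, calibration
def snap(name,fn):
    p,d=grab_frame(name); cv2.imwrite(f'pics/{fn}.png',p[:,:,::-1]); np.save(f'pics/{fn}.npy',d); return p,d
def world(name,uv,z=None,d=None):
    c=calibration(name);K=np.array(c["intrinsics"]);R=np.array(c["rotation"]);o=np.array(c["origin"])
    uv=np.array(uv,float).reshape(-1,1,2)
    n=cv2.undistortPoints(uv,K,np.array(c["dist"])).reshape(-1,2)
    r=np.c_[n,np.ones(len(n))]
    if d is not None:
        return o+(r*np.array([[d[int(v),int(u)]] for u,v in uv[:,0]]))@R.T
    r=r@R.T
    return o+r*((z-o[2])/r[:,2:])
E
python3 - <<'E'
from h import *
for n in("scene","top"):
    snap(n,n+"0"); c=calibration(n); print(n,c["origin"],c["rotation"])
s=bot.sense();print(s)
E
```

```text
pics
scene [ 1.41545798 -0.05911389  1.17468423] [-0.23028804  0.70324356  0.63877451 -0.21067284]
top [0.48310762 0.02384766 1.31764337] [ 0.04834188 -0.70058923  0.71060042 -0.04341464]
{'t': 0.1, 'qpos': array([ 1.16198233e+00,  2.13304976e-01, -3.49578235e-02,  1.32351286e+00,
       -3.33578233e-06,  1.57078288e+00]), 'joint_vel': array([ 1.31632555e-03, -8.73106732e-04,  1.80852373e-03,  6.82918381e-04,
        9.81301565e-04, -7.24902773e-05]), 'joint_torque': array([-4.57990245e-04, -6.87246752e+01,  4.87807488e+01,  1.21019062e-02,
        5.55939005e-05, -2.64233734e-05]), 'eef_pos': array([0.19864343, 0.4585232 , 0.23088193]), 'tcp_rot': array([-9.77659143e-05,  2.02979935e-01,  9.79182775e-01, -4.79811007e-04]), 'force': array([ 0.81988718, -0.19602743,  0.06636645]), 'wrist_torque': array([ 0.02793585, -0.01538304,  0.02752346]), 'finger_force': 0.0, 'gripper_width': 0.08577274231831679}
```

View pics/top0.png

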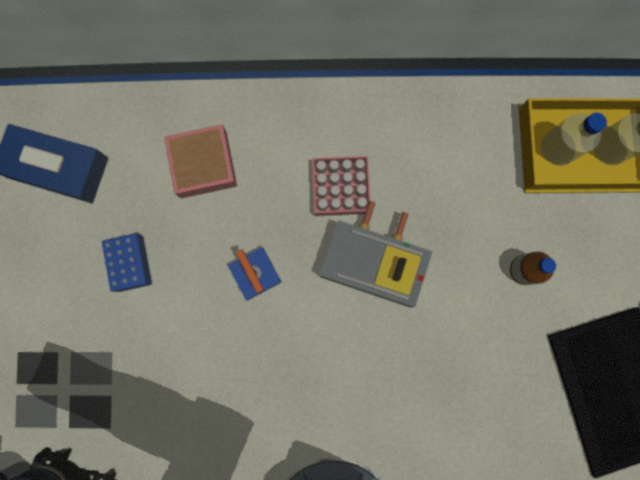

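View pics/scene0.png

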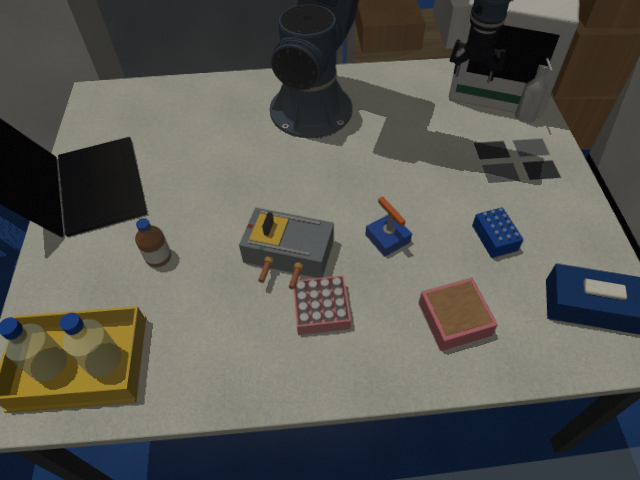

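The top view shows the key's orange bar at about (247,271) on the blue stand and the guard tab at about (399,268). The red mark is at (420,278) and the green mark at (405,244). The scene view agrees. I'll enlarge the top view.

```bash
sed -i 's/^def world/from scipy.spatial.transform import Rotation as Ro\ndef world/; s/R=np.array(c\["rotation"\])/R=Ro.from_quat(c["rotation"],scalar_first=True).as_matrix()/' h.py
python3 - <<'E'
from h import *
p=cv2.imread('pics/top0.png'); a=cv2.resize(p[225:310,215:300],(400,400),interpolation=3); 
b=cv2.resize(p[215:315,310:440],(400,308),interpolation=3)
o=np.zeros((400,800,3),np.uint8);o[:,:400]=a;o[:308,400:]=b;cv2.imwrite('pics/crop0.png',o)
d=np.load('pics/top0.npy')
hsv=cv2.cvtColor(p,cv2.COLOR_BGR2HSV)
# orange bar
def rep(name,m,z,x0,x1,y0,y1):
    mm=np.zeros_like(m);mm[y0:y1,x0:x1]=m[y0:y1,x0:x1]
    v,u=np.nonzero(mm); w=world("top",np.c_[u,v],z); 
    r=cv2.minAreaRect((w[:,:2]*1000).astype(np.float32)); print(name,len(u),w.mean(0).round(4),r, 'depth z',np.median(world("top",np.c_[u,v],d=d)[:,2]).round(4))
rep('bar',cv2.inRange(hsv,(3,150,120),(18,255,255)),.128,215,300,225,310)
rep('stand',cv2.inRange(hsv,(100,100,60),(125,255,255))|cv2.inRange(hsv,(3,150,120),(18,255,255)),.04,215,300,225,310)
rep('yellow',cv2.inRange(hsv,(20,120,100),(32,255,255)),.086,310,440,215,315)
rep('red',cv2.inRange(hsv,(0,130,100),(8,255,255))|cv2.inRange(hsv,(172,130,100),(180,255,255)),.08,412,440,265,290)
rep('black',cv2.inRange(hsv,(0,0,0),(180,255,45)),.126,385,412,250,285)
E
```

```text
bar 276 [0.5654 0.1721 0.128 ] ((565.1277465820312, 171.6637725830078), (96.47321319580078, 13.687694549560547), 27.699344635009766) depth z 0.1287
stand 1349 [0.5672 0.1725 0.04  ] ((572.8084716796875, 175.78973388671875), (107.07783508300781, 88.056884765625), 27.68656349182129) depth z 0.0412
yellow 1259 [ 0.5649 -0.1481  0.086 ] ((585.09326171875, -127.27643585205078), (133.64035034179688, 111.75470733642578), 69.65463256835938) depth z 0.0865
red 24 [ 0.5479 -0.1988  0.08  ] ((547.607177734375, -198.53390502929688), (10.81570816040039, 9.924323081970215), 62.36700439453125) depth z 0.0814
black 116 [ 0.5649 -0.1458  0.126 ] ((564.8848266601562, -145.8411407470703), (12.043931007385254, 45.947181701660156), 69.86619567871094) depth z 0.1259
```

View pics/crop0.png

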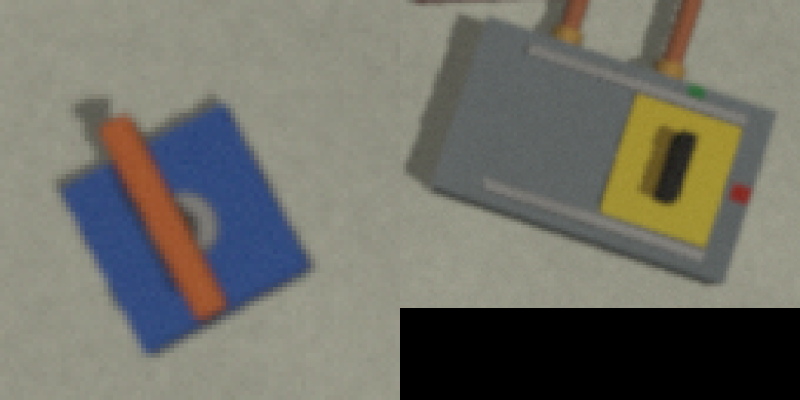

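The crop shows the bar at about yaw 27.7° on the stand. The box +y axis is at about 69.9° in the world, with the tab at (0.565,-0.146). Heights match what's given. I'll move above the tab first.

```bash
cat >> h.py <<'E'
def to(p,yawy):
    "delta in tool axes (mm) and turn about tool z to put TCP at p with tool y at world angle yawy (deg), tool down"
    s=bot.sense();R=Ro.from_quat(s["tcp_rot"],scalar_first=True).as_matrix()
    print('mm',(R.T@(np.array(p)-s["eef_pos"])*1000).round(1))
    y=np.array([np.cos(np.radians(yawy)),np.sin(np.radians(yawy)),0]);z=np.array([0,0,-1.])
    T=np.c_[np.cross(y,z),y,z]; print('turn first alt',Ro.from_matrix(R.T@T).as_rotvec().round(3),'mm after turn',(T.T@(np.array(p)-s["eef_pos"])*1000).round(1),'t',s["t"],'f',s["force"].round(1),'w',s["gripper_width"])
E
python3 -m jog '[[-48,-34,0,0,0,0,1],[-48,-34,0,0,0,0,1],[-48,-34,0,0,0,0,1],[-48,-34,0,0,0,0,1],[-48,-34,0,0,0,0,1],[-48,-34,0,0,0,0,1],[-48,-34,0,0,0,0,1],[-48,-34,0,0,0,0,1]]' 30
python3 -m jog '[[-48,-34,0,0,0,0,1],[-48,-34,0,0,0,0,1],[-48,-34,10,0,0,0,1],[-48,-34,20,0,0,0,1],[0,0,0,0,0,-0.058,1],[0,0,0,0,0,0,1]]'
python3 -c "
from h import *
to([.565,-.146,.099],69.9)"
```

```text
t: 1.1
eef_pos: [0.4436, 0.0547, 0.2313]
tcp_rot: [-0.0, 0.203, 0.979, 0.0]
force: [1.0, 0.5, 0.6]
gripper_width: 0.0852
finger_force: 0.0
t: 1.85
eef_pos: [0.5648, -0.1449, 0.2006]
tcp_rot: [-0.001, 0.175, 0.985, 0.0]
force: [0.2, 0.1, 1.1]
gripper_width: 0.0856
finger_force: 0.0
mm [ -0.7  -1.  101.6]
turn first alt [-0.    -0.001 -0.001] mm after turn [ -0.5  -1.  101.6] t 1.85 f [0.2 0.1 1.1] w 0.08564181284566748
```

```bash
python3 -m jog '[[0,-1,40,0,0,0,1],[0,0,40,0,0,0,1],[0,0,21,0,0,0,1],[0,0,0,0,0,0,0],[0,0,0,0,0,0,0],[0,0,0,0,0,0,0],[0,0,0,0,0,0,0],[0,0,0,0,0,0,0]]' 30
python3 -m jog '[[0,15,0,0,0,0,0],[0,15,0,0,0,0,0],[0,15,0,0,0,0,0],[0,15,0,0,0,0,0],[0,5,0,0,0,0,0],[0,0,0,0,0,0,0]]'
```

```text
t: 2.85
eef_pos: [0.5653, -0.1457, 0.1013]
tcp_rot: [0.001, 0.174, 0.985, -0.0]
force: [-1.1, 0.3, 6.5]
gripper_width: 0.0138
finger_force: 31.8
t: 3.6
eef_pos: [0.5871, -0.0836, 0.1012]
tcp_rot: [0.0, 0.174, 0.985, 0.0]
force: [-6.9, 4.7, 10.9]
gripper_width: 0.0135
finger_force: 32.2
```

```bash
python3 -m jog '[[0,3,0,0,0,0,0],[0,3,0,0,0,0,0],[0,3,0,0,0,0,0],[0,0,0,0,0,0,0]]'
python3 -m jog '[[0,3,0,0,0,0,0],[0,3,0,0,0,0,0],[0,0,0,0,0,0,0]]'
```

```text
t: 4.1
eef_pos: [0.5899, -0.0756, 0.1012]
tcp_rot: [-0.0, 0.174, 0.985, 0.0]
force: [-7.0, 3.3, 11.5]
gripper_width: 0.0134
finger_force: 32.4
t: 4.47
eef_pos: [0.5909, -0.0729, 0.1012]
tcp_rot: [-0.001, 0.175, 0.985, -0.003]
force: [-15.4, -18.8, 16.2]
gripper_width: 0.0135
finger_force: 34.0
```

```bash
python3 -m jog '[[0,-3,0,0,0,0,0],[0,0,0,0,0,0,0.6],[0,0,0,0,0,0,1],[0,0,0,0,0,0,1],[0,0,-50,0,0,0,1],[0,0,-60,0,0,0,1],[0,0,0,0,0,0,1]]' 80
python3 -c "
from h import *
print(bot.sense()['qpos'].round(3))
to([.5652,.172,.2],117.7)"
```

```text
t: 5.35
eef_pos: [0.5934, -0.0734, 0.215]
tcp_rot: [0.004, 0.174, 0.985, 0.0]
force: [0.4, -0.9, 0.3]
gripper_width: 0.0854
finger_force: 0.0
[-0.123  0.416  0.204  1.352 -0.     0.228]
mm [110.9 220.7  14.6]
turn first alt [-0.001  0.007 -0.834] mm after turn [-89.1 230.4  15. ] t 5.35 f [ 0.4 -0.9  0.3] w 0.08538573797700148
```

```bash
python3 -m jog '[[28,55,0,0,0,0,1],[28,55,0,0,0,0,1],[28,55,5,0,0,0,1],[27,55,10,0,0,0,1],[0,0,0,0,0,-0.167,1],[0,0,0,0,0,-0.167,1],[0,0,0,0,0,-0.167,1],[0,0,0,0,0,-0.167,1]]'
python3 -m jog '[[0,0,0,0,0,-0.166,1],[0,0,0,0,0,0,1]]'
python3 - <<'E'
from h import *
to([.5652,.172,.1],117.7)
p,d=snap("top","top1")
cv2.imwrite('pics/crop1.png',cv2.resize(p[200:320,310:450,::-1],(700,600),interpolation=3))
hsv=cv2.cvtColor(p[:,:,::-1].copy(),cv2.COLOR_BGR2HSV)
def rep(name,m,z,x0,x1,y0,y1):
    mm=np.zeros_like(m);mm[y0:y1,x0:x1]=m[y0:y1,x0:x1]
    v,u=np.nonzero(mm); w=world("top",np.c_[u,v],z)
    print(name,len(u),u.mean(),v.mean(),w.mean(0).round(4),cv2.minAreaRect((w[:,:2]*1000).astype(np.float32)))
rep('tab',cv2.inRange(hsv,(0,0,0),(180,255,45)),.126,355,385,240,275)
E
```

```text
t: 6.35
eef_pos: [0.5624, 0.1716, 0.1947]
tcp_rot: [-0.0, -0.161, 0.987, -0.0]
force: [-0.7, -0.2, 0.7]
gripper_width: 0.0852
finger_force: 0.0
t: 6.6
eef_pos: [0.5624, 0.1716, 0.1948]
tcp_rot: [-0.0, -0.239, 0.971, -0.0]
force: [0.4, 0.2, -0.5]
gripper_width: 0.0857
finger_force: 0.0
mm [-2.7 -0.9 94.8]
turn first alt [ 0.    -0.001 -0.001] mm after turn [-2.7 -0.9 94.8] t 6.6 f [ 0.4  0.2 -0.5] w 0.085709699543061
tab 3 365.3333333333333 251.66666666666666 [ 0.602  -0.0756  0.126 ] ((600.2466430664062, -74.79637908935547), (0.21608316898345947, 21.121095657348633), 64.79937744140625)
```

View pics/crop1.png

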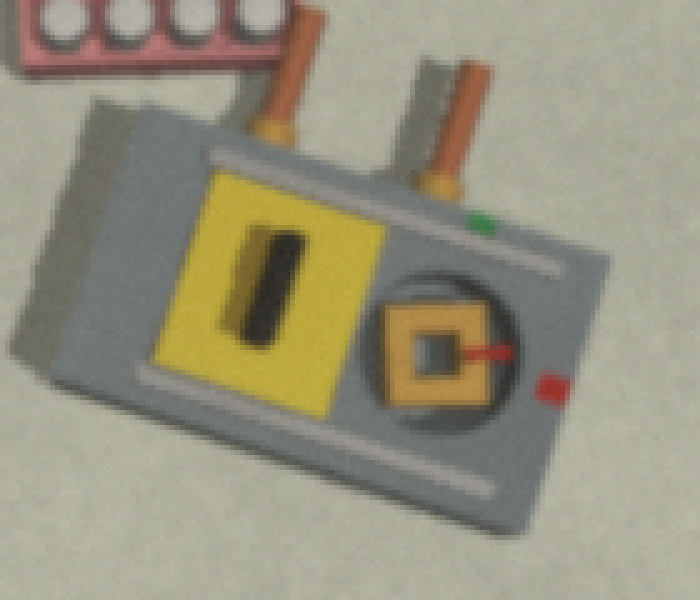

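The guard is open and the recess is clear. The brass block centre is at crop (437,354) with its top corners at about (384,307) and (487,301). The pointer aims right, to (513,353). I'll grip the key and fit the block.

```bash
python3 - <<'E'
from h import *
p=cv2.imread('pics/top1.png');hsv=cv2.cvtColor(p,cv2.COLOR_BGR2HSV)
m=cv2.inRange(hsv,(10,80,90),(24,255,255));mm=np.zeros_like(m);mm[255:288,383:412]=m[255:288,383:412]
n,l,st,ce=cv2.connectedComponentsWithStats(mm);k=1+st[1:,4].argmax()
c=max(cv2.findContours((l==k).astype(np.uint8),0,1)[0],key=len)
print(cv2.minAreaRect(c))
w=world("top",c.reshape(-1,2),.068)[:,:2]*1000
print(cv2.minAreaRect(w.astype(np.float32)))
q=lambda x,y:((x+.5)/5-.5+310,(y+.5)/5-.5+200)
a=world("top",[q(437,353),q(384,307),q(487,301),q(489,404),q(388,408),q(418,334),q(457,332),q(460,372),q(418,375)],.068);print(a.round(4))
a=a[:,:2]
print('blk',a[1:5].mean(0),'hole',a[5:].mean(0))
for s in (a[1:5],a[5:]):
  print([round(float(np.degrees(np.arctan2(*(s[(i+1)%4]-s[i])[::-1]))),1) for i in range(4)])
c=world("top",[q(462,355),q(513,353)],.068)[:,:2];v=c[1]-c[0];print('ptr',np.degrees(np.arctan2(v[1],v[0])))
r=world("top",[q(554,391),q(482,224)],.08)[:,:2];print('red,green',r)
E
python3 -m jog '[[-3,-1,40,0,0,0,1],[0,0,35,0,0,0,1],[0,0,19,0,0,0,1],[0,0,0,0,0,0,0],[0,0,0,0,0,0,0],[0,0,0,0,0,0,0],[0,0,0,0,0,0,0],[0,0,0,0,0,0,0]]' 80
```

```text
((396.5, 270.5), (21.0, 21.0), 90.0)
((564.8477783203125, -148.87423706054688), (46.885093688964844, 46.99853515625), 88.33900451660156)
[[ 0.5653 -0.1499  0.068 ]
 [ 0.5862 -0.1269  0.068 ]
 [ 0.5881 -0.173   0.068 ]
 [ 0.5423 -0.1724  0.068 ]
 [ 0.5412 -0.1274  0.068 ]
 [ 0.5739 -0.1417  0.068 ]
 [ 0.5745 -0.1592  0.068 ]
 [ 0.5567 -0.1599  0.068 ]
 [ 0.5556 -0.1412  0.068 ]]
blk [ 0.5644376  -0.14993189] hole [ 0.56516899 -0.15049986]
[-87.5, 179.2, 91.4, 0.6]
[-87.9, -177.5, 93.2, -1.7]
ptr -88.6554802010861
red,green [[ 0.54694868 -0.19935984]
 [ 0.62137347 -0.17007361]]
t: 7.65
eef_pos: [0.566, 0.1725, 0.1022]
tcp_rot: [0.001, -0.239, 0.971, 0.0]
force: [-2.2, 1.9, 6.3]
gripper_width: 0.0146
finger_force: 78.3
```

The socket is at about (0.565,-0.150) with the spindle yaw about 1.3° (joint about 0.37 rad). The marks and the guard travel agree with that. The key is gripped, so I'll lift it.

```bash
python3 -m jog '[[0,0,-20,0,0,0,0],[0,0,-30,0,0,0,0],[0,0,-60,0,0,0,0],[0,0,-60,0,0,0,0],[0,0,0,0,0,0.154,0],[0,0,0,0,0,0.154,0],[0,0,0,0,0,0.153,0],[0,0,0,0,0,0,0]]'
python3 -c "
from h import *
to([.565,-.1497,.27],91.3)"
```

```text
t: 8.65
eef_pos: [0.5657, 0.1721, 0.2715]
tcp_rot: [0.0, -0.011, 1.0, 0.0]
force: [-0.2, -0.5, -1.7]
gripper_width: 0.0145
finger_force: 78.4
mm [   8.  -321.7    1.5]
turn first alt [0. 0. 0.] mm after turn [   8.  -321.7    1.5] t 8.65 f [-0.2 -0.5 -1.7] w 0.014504182992534972
```

```bash
python3 -m jog '[[1,-40,0,0,0,0,0],[1,-54,0,0,0,0,0],[1,-54,0,0,0,0,0],[1,-54,0,0,0,0,0],[2,-54,0,0,0,0,0],[2,-40,0,0,0,0,0],[0,-26,0,0,0,0,0],[0,0,0,0,0,0,0]]'
python3 -m jog '[[0,0,30,0,0,0,0],[0,0,20,0,0,0,0],[0,0,0,0,0,0,0]]'
python3 - <<'E'
from h import *
to([.565,-.1497,.13],91.3)
p,d=snap("scene","sc2");cv2.imwrite('pics/crop2.png',cv2.resize(p[150:290,200:360,::-1],(685,600),interpolation=3))
E
```

```text
t: 9.65
eef_pos: [0.5646, -0.1517, 0.2712]
tcp_rot: [-0.0, -0.012, 1.0, -0.0]
force: [0.0, 0.3, -1.2]
gripper_width: 0.0146
finger_force: 78.5
t: 10.02
eef_pos: [0.5641, -0.1491, 0.2203]
tcp_rot: [-0.001, -0.012, 1.0, 0.0]
force: [0.5, 0.5, -2.5]
gripper_width: 0.0148
finger_force: 78.4
mm [-1.1 -0.7 90.3]
turn first alt [ 0.001 -0.002  0.002] mm after turn [-0.9 -0.6 90.3] t 10.025 f [ 0.5  0.5 -2.5] w 0.014753651822945869
```

View pics/crop2.png

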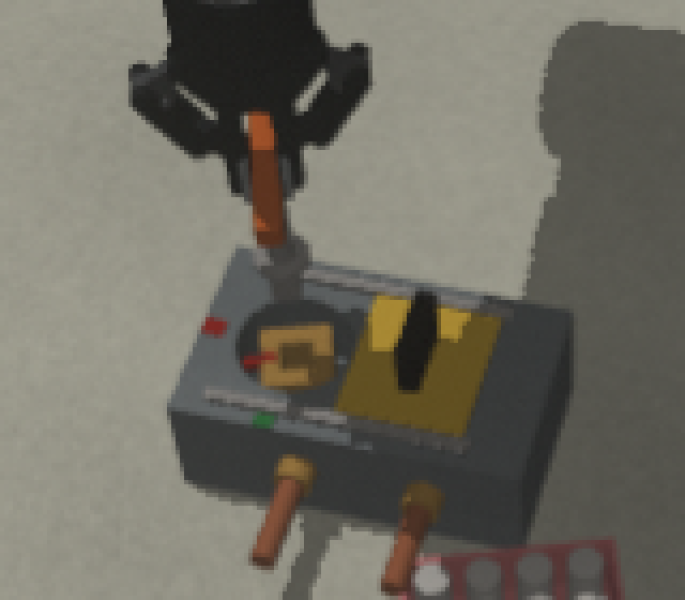

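The key hangs upright over the recess. Its foot tip is at crop (287,297), and the socket mouth at (297,357) lies below it. I'll lower to just above the mouth, then go in slowly.

```bash
python3 -m jog '[[-1,-1,30,0,0,0,0],[0,0,20,0,0,0,0],[0,0,0,0,0,0,0]]'
python3 - <<'E'
from h import *
print(world("scene",[(267,219.3)],.128), world("scene",[(200+297*160/685,150+357*140/600)],.068))
to([.565,-.1497,.13],91.3)
E
python3 -m jog '[[0,0,5,0,0,0,0],[0,0,4,0,0,0,0],[0,0,4,0,0,0,0],[0,0,0,0,0,0,0]]'
```

```text
t: 10.45
eef_pos: [0.5656, -0.1506, 0.1713]
tcp_rot: [-0.0, -0.012, 1.0, 0.0]
force: [-0.2, 0.9, -1.4]
gripper_width: 0.0148
finger_force: 78.5
[[ 0.56922264 -0.14712142  0.128     ]] [[ 0.56864513 -0.14694898  0.068     ]]
mm [ 0.6  0.9 41.3]
turn first alt [ 0.    -0.001  0.001] mm after turn [ 0.6  0.9 41.3] t 10.45 f [-0.2  0.9 -1.4] w 0.014790234214527038
t: 10.95
eef_pos: [0.5658, -0.151, 0.1581]
tcp_rot: [-0.0, -0.011, 1.0, 0.0]
force: [0.2, -0.4, -1.4]
gripper_width: 0.0144
finger_force: 78.5
```

Foot and socket line up in the second camera too, to under 1 mm, and there's no contact force yet. I'll continue down.

```bash
python3 -m jog '[[0,0.5,3,0,0,0,0],[0,0,3,0,0,0,0],[0,0,2,0,0,0,0],[0,0,0,0,0,0,0]]'
```

```text
t: 11.45
eef_pos: [0.5657, -0.1505, 0.1501]
tcp_rot: [-0.0, -0.011, 1.0, 0.0]
force: [0.5, 0.2, -1.5]
gripper_width: 0.0143
finger_force: 78.5
```

```bash
python3 -m jog '[[0,0,4,0,0,0,0],[0,0,4,0,0,0,0],[0,0,4,0,0,0,0],[0,0,4,0,0,0,0],[0,0,2,0,0,0,0],[0,0,0,0,0,0,0]]'
```

```text
t: 12.2
eef_pos: [0.5658, -0.1505, 0.1322]
tcp_rot: [-0.0, -0.011, 1.0, 0.0]
force: [0.1, 0.7, -1.6]
gripper_width: 0.0146
finger_force: 78.6
```

```bash
python3 -m jog '[[0,0,1,0,0,0,0],[0,0,1,0,0,0,0],[0,0,0,0,0,0,0]]'
```

```text
t: 12.58
eef_pos: [0.5659, -0.1505, 0.1303]
tcp_rot: [0.0, -0.011, 1.0, 0.0]
force: [-0.2, -0.3, -1.8]
gripper_width: 0.0144
finger_force: 78.6
```

```bash
python3 -m jog '[[0,0,1,0,0,0,0],[0,0,1,0,0,0,0],[0,0,1,0,0,0,0],[0,0,0,0,0,0,0]]'
```

```text
t: 13.08
eef_pos: [0.5667, -0.1506, 0.1299]
tcp_rot: [0.002, -0.011, 1.0, -0.0]
force: [-8.5, 4.3, 30.6]
gripper_width: 0.0146
finger_force: 83.3
```

Seated at z 0.130, with 30 N of push. I'll relax the push, then turn.

```bash
python3 -m jog '[[0,0,-2.5,0,0,0,0],[0,0,0,0,0,-0.1,0],[0,0,0,0,0,-0.15,0],[0,0,0,0,0,-0.15,0],[0,0,0,0,0,-0.15,0],[0,0,0,0,0,-0.15,0],[0,0,0,0,0,-0.15,0],[0,0,0,0,0,0,0]]'
python3 -m jog '[[0,0,0,0,0,-0.1,0],[0,0,0,0,0,-0.1,0],[0,0,0,0,0,-0.1,0],[0,0,0,0,0,0,0]]'; python3 -c "
from h import *
s=bot.sense();print(s['wrist_torque'])
to([.565,-.1497,.13],91.3)"
```

```text
t: 14.08
eef_pos: [0.566, -0.1498, 0.1302]
tcp_rot: [0.001, -0.424, 0.906, 0.0]
force: [-1.3, 5.2, 5.9]
gripper_width: 0.0147
finger_force: 79.8
t: 14.58
eef_pos: [0.566, -0.1497, 0.1302]
tcp_rot: [0.001, -0.554, 0.833, 0.0]
force: [-1.9, 5.4, 6.0]
gripper_width: 0.0147
finger_force: 79.8
[1.56404608 0.49855629 0.02564817]
mm [0.4 0.9 0.2]
turn first alt [1.000e-03 1.000e-03 1.152e+00] mm after turn [1.  0.1 0.2] t 14.575 f [-1.9  5.4  6. ] w 0.014700800148069878
```

```bash
python3 -m jog '[[0,0,0,0,0,-0.05,0],[0,0,0,0,0,-0.05,0],[0,0,0,0,0,-0.05,0],[0,0,0,0,0,0,0]]'; python3 -c "
from h import *
s=bot.sense();print(s['wrist_torque'])
to([.565,-.1497,.13],91.3)"
python3 -m jog '[[0,0,0,0,0,-0.03,0],[0,0,0,0,0,-0.03,0],[0,0,0,0,0,0,0]]'; python3 - <<'E'
from h import *
s=bot.sense();print(s['wrist_torque'])
to([.565,-.1497,.13],91.3)
p,d=snap("scene","sc3");cv2.imwrite('pics/crop3.png',cv2.resize(p[150:290,200:360,::-1],(685,600),interpolation=3))
E
```

```text
t: 15.08
eef_pos: [0.566, -0.1497, 0.1302]
tcp_rot: [0.001, -0.614, 0.789, 0.0]
force: [-2.3, 5.6, 7.3]
gripper_width: 0.0148
finger_force: 79.9
[ 1.67064095  0.53417893 -0.01308308]
mm [0.3 1.  0.2]
turn first alt [1.000e-03 2.000e-03 1.301e+00] mm after turn [ 1.  -0.   0.2] t 15.075 f [-2.3  5.6  7.3] w 0.014794435198913278
t: 15.45
eef_pos: [0.5659, -0.1497, 0.1302]
tcp_rot: [0.001, -0.638, 0.77, 0.001]
force: [-2.1, 6.2, 7.9]
gripper_width: 0.0146
finger_force: 80.0
[ 1.74165058  0.57404393 -0.28343589]
mm [0.2 0.9 0.2]
turn first alt [1.00e-03 2.00e-03 1.36e+00] mm after turn [ 0.9 -0.   0.2] t 15.45 f [-2.1  6.2  7.9] w 0.01457909519066076
```

View pics/crop3.png

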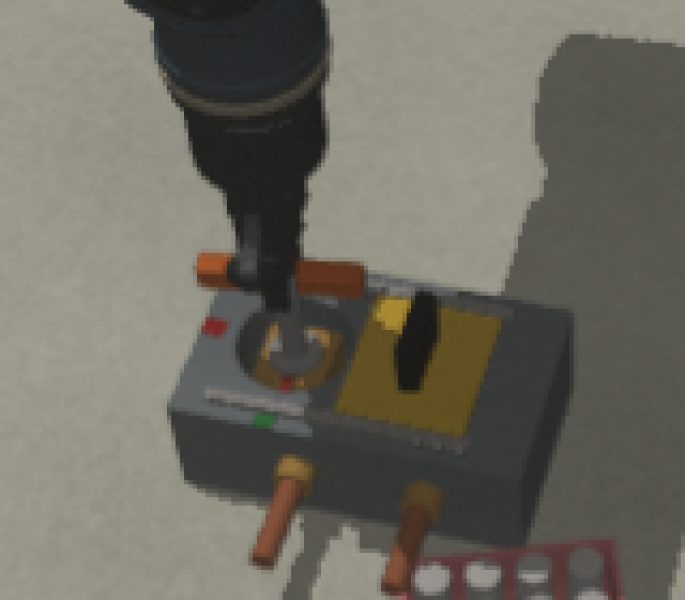

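The pointer's red tip is at crop (287,384), aimed near the green mark (263,420), and torque has begun to rise. I'll press a little further to confirm the stop.

```bash
python3 -m jog '[[0,0,0,0,0,-0.03,0],[0,0,0,0,0,-0.03,0],[0,0,0,0,0,0,0]]'; python3 -c "
from h import *
s=bot.sense();print(s['wrist_torque'])
to([.565,-.1497,.13],91.3)"
```

```text
t: 15.88
eef_pos: [0.5659, -0.1497, 0.1302]
tcp_rot: [0.001, -0.66, 0.751, 0.001]
force: [-2.1, 7.8, 7.1]
gripper_width: 0.0148
finger_force: 81.9
[ 1.77173861  0.60459922 -1.23469601]
mm [0.1 0.9 0.2]
turn first alt [1.000e-03 2.000e-03 1.419e+00] mm after turn [0.9 0.  0.2] t 15.875 f [-2.1  7.8  7.1] w 0.014804701469815565
```

The stop is confirmed: torque rose to 1.2 N m. I'll ease back within the play, press lightly to confirm it's home, release and lift.

```bash
python3 -m jog '[[0,0,0,0,0,0.06,0],[0,0,1,0,0,0,0],[0,0,1,0,0,0,0],[0,0,0,0,0,0,0]]'
python3 -m jog '[[0,0,-1,0,0,0,0],[0,0,0,0,0,0,0.3],[0,0,0,0,0,0,0.8],[0,0,0,0,0,0,0.8],[0,0,0,0,0,0,0.8],[0,0,0,0,0,0,0.8]]' 20
python3 -m jog '[[0,0,-15,0,0,0,0.8],[0,0,-30,0,0,0,0.8],[0,0,-55,0,0,0,0.8],[0,0,-55,0,0,0,0.8],[0,0,0,0,0,0,0.8]]'
```

```text
t: 16.38
eef_pos: [0.5663, -0.1498, 0.13]
tcp_rot: [0.001, -0.638, 0.77, -0.0]
force: [-10.0, 8.9, 30.7]
gripper_width: 0.0143
finger_force: 83.7
t: 17.12
eef_pos: [0.5659, -0.1505, 0.1287]
tcp_rot: [-0.0, -0.637, 0.771, 0.0]
force: [0.1, 0.2, 0.2]
gripper_width: 0.0681
finger_force: 0.0
t: 17.75
eef_pos: [0.5674, -0.1509, 0.2892]
tcp_rot: [0.002, -0.637, 0.771, -0.003]
force: [0.7, -0.3, -0.5]
gripper_width: 0.0681
finger_force: 0.0
```

```bash
python3 -c "
from h import *
to([.40,.10,.285],140)"
```

```text
mm [-215.1  211.5    2.5]
turn first alt [-0.008  0.001  0.51 ] mm after turn [-84.6 289.5   4.2] t 17.75 f [ 0.7 -0.3 -0.5] w 0.0681089280263254
```

```bash
python3 -m jog '[[-36,35,0,0,0,0,0.8],[-36,35,0,0,0,0,0.8],[-36,35,0,0,0,0,0.8],[-36,35,0,0,0,0,0.8],[-36,35,0,0,0,0,0.8],[-36,35,0,0,0,0,0.8],[0,0,0,0,0,0,0.8]]'
python3 - <<'E'
from h import *
p,d=snap("top","top4");q,_=snap("scene","sc4")
a=cv2.resize(p[200:320,310:450,::-1],(400,343),interpolation=3);b=cv2.resize(q[150:290,200:360,::-1],(400,350),interpolation=3)
o=np.zeros((350,800,3),np.uint8);o[:343,:400]=a;o[:,400:]=b;cv2.imwrite('pics/crop4.png',o)
m=cv2.inRange(cv2.cvtColor(p,cv2.COLOR_RGB2HSV),(3,150,120),(18,255,255));v,u=np.nonzero(m[240:310,370:440]);u+=370;v+=240
w=world("top",np.c_[u,v],d=d);print('z',np.percentile(w[:,2],[10,50,90]).round(4));w=world("top",np.c_[u,v],.156);print(w.mean(0),cv2.minAreaRect((w[:,:2]*1000).astype(np.float32)))
E
```

```text
t: 18.62
eef_pos: [0.3985, 0.103, 0.2844]
tcp_rot: [0.0, -0.639, 0.769, 0.0]
force: [0.7, -0.6, -0.1]
gripper_width: 0.068
finger_force: 0.0
z [0.1446 0.1559 0.1588]
[ 0.5645914  -0.14846934  0.156     ] ((561.1214599609375, -148.1070556640625), (95.65194702148438, 37.1934814453125), 87.18743896484375)
```

View pics/crop4.png

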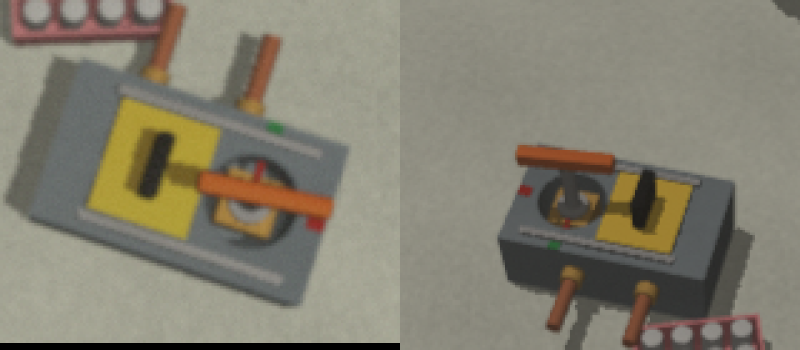

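The key stands home, with its bar top at 0.156 m as required. The pointer (crop (260,168)) lies along box +x toward the green mark (275,128), and the guard is still open.

```bash
python3 -c "
from station import bot
print(bot.finish_job())"
```

```text
the job is handed in; nothing more can be done
None
```

The gas supply is open and the job is handed in: the guard is fully aside, the key stands fully home in the socket, the spindle is at its open stop with the pointer toward the green mark, and the arm is clear. It took about 19 s of the 58 s allowed.

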